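# Charge milling balls through a hooded spout into the carriage box

### The job

First push the wooden box along its rail until it is fully home against the stop under the hooded spout. Then draw the loaded scoop, whose handle is covered there, out of its parking bay, set it down level on the open table and let go of it, take it again by its handle, and tip all five porcelain balls into the mouth of the hood so that they drop into the box. Finish with the empty scoop standing level on the table and let go, the box still home, and the cups and the jar left standing where they were.

Things in the scene. Friction and masses are not known exactly. Their poses are not given: they have to be found in the camera images.
- stand: Fixed charging stand. Origin on the table below the middle of the spout, z up. Steel base plate x -65..65, y -225..75 mm, 8 mm thick, with a rail along y and an end stop at its +y end. Over that end a grey sheet-metal hood on four thin posts: x -47..47, y -42..121, z 72..252 mm, closed at both x sides, at the -y end and on top (roof y -42..102); open towards +y.
- mouth (a point): Middle of the sill of the hood's mouth (its open +y side), at x 0, y 120, z 125 mm of the stand; axes as the stand. The mouth is 88 mm wide (x) and 125 mm high above the sill. Balls that run over the sill towards -y roll down a chute inside and drop through the spout into the box, if the box is home.
- carriage (a joint): Travel of the box along the stand's +y axis, in m, 0 to 0.150. At 0.150 the box is against the end stop, right under the spout; at less it stands out to the -y side. It slides stiffly (a push of 1 to 4 N) and stays where it is left.
- box_floor (a point): Middle of the box's inner floor, axes as the stand. The open wooden box is 100 x 100 mm outside, walls 4 mm, 46 mm deep inside, rim 66 mm above the table.
- push_plate (a point): Middle of the wooden push plate behind the box, 110 mm to the -y side of the box's middle, 51 mm above the table; axes as the stand. The plate is 60 mm (x) by 10 mm (y) by 52 mm high, 21 to 73 mm above the table; an arm 14 mm wide joins it to the box on its +y side.
- bay: Fixed plywood parking bay, a low cover open at its front (+x). Origin on the table, 43 mm in front of the cover, below the parked scoop; z up. Roof x -162..-43, y -60..60 mm, z 72..80; side walls inside at y +-50, back wall inside at x -152 mm. It covers the parked scoop's handle: the scoop comes clear when drawn out 115 mm along +x, lifted less than 20 mm.
- scoop: Loose steel scoop holding the balls, 110 to 225 g. Origin at the middle of the pan's underside, x towards its open nose, z up. Pan x -55..55 mm, 70 wide, walls 24 high at the sides and behind, floor 3 thick; its last 33 mm rise at 15 degrees to the nose, so level it keeps the balls, and tipped nose down 35 to 45 degrees it empties. With the handle it spans x -138..55 mm.
- scoop_centre (a point): Middle of the scoop's pan, 12 mm above the scoop's origin; same axes as the scoop.
- bail (a point): Middle of the scoop's bail, a wooden bar 10 mm thick (x), 14 mm high and 64 mm long between the posts (y), bridging the pan across: at x = +25, y = 0, z = +47 mm of the scoop; same axes. The balls pass under it.
- handle (a point): Grip of the scoop's handle, a wooden bar along the scoop's x axis, 14 mm wide (y), 16 mm high, 80 mm long (x = -138 to -58 mm): this point at x = -102, y = 0, z = +40 mm of the scoop; same axes.
- ball_1_center (a point): Centre of one of the five white porcelain balls, 18 mm in diameter, 12 g, lying in the scoop.
- ball_2_center (a point): Centre of one of the five white porcelain balls, 18 mm in diameter, 12 g, lying in the scoop.
- ball_3_center (a point): Centre of one of the five white porcelain balls, 18 mm in diameter, 12 g, lying in the scoop.
- ball_4_center (a point): Centre of one of the five white porcelain balls, 18 mm in diameter, 12 g, lying in the scoop.
- ball_5_center (a point): Centre of one of the five white porcelain balls, 18 mm in diameter, 12 g, lying in the scoop.
- pinch_cup_1_mid (a point): Bystander, to be left alone: pale green pottery cup, 66 mm across, 57 mm tall, loose; point at its middle, half-way up.
- pinch_cup_2_mid (a point): Bystander, to be left alone: pale grey pottery cup, 62 mm across, 60 mm tall, loose; point at its middle, half-way up.
- bisque_cup_mid (a point): Bystander, to be left alone: brown unglazed pottery cup, 72 mm across, 80 mm tall, loose; point at its middle, half-way up.
- underglaze_5_mid (a point): Bystander, to be left alone: plastic colour jar, 48 mm across, 68 mm tall, loose; point at its middle, half-way up.

How it is judged:
By the outcome, as a careful person would: the job done as asked, in the order asked, and still so for the second after the job is handed in, with the robot touching nothing.
It also fails if it takes over 69 s, if anything falls off the work surface, if the arm or the gripper's body presses on something with over 40 N, if the wrist force passes 120 N, or if a joint passes its speed limit or range.

### The arm

A 6-joint arm with a two-finger parallel gripper is mounted at the origin on a cart in front of the work surface, level with it; the furniture and walls round the work are solid. World frame = base frame: x ahead of the robot, y to its left, z up, the work surface at z = 0. Lengths are in m, angles in rad, forces in N, time in s.
With the tool pointing down it reaches from about 0.35 to 1 m from the base axis. Payload 7.1 kg.
Tool frame: the origin (TCP) lies at the very end of the fingers, on their centre line; the grasp point (between the pads) lies 19 mm behind it; z points along the fingers, y is the direction in which the jaws open and shut (so a half turn about z gives the same grasp; the last joint's range is limited). The gripper opens to 85 mm and grips with 20 to 120 N. Pads are 22 mm wide; open, the fingers measure 114 mm over their backs; the gripper's body (76 mm by 85 mm) begins 54 mm behind the grasp point. The pads swing forward as they close: fully open they stand 13 mm farther back than shut.
Start: joints at [-1.135, 0.423, 1.63, -0, 1.089, -0.019], TCP at [0.275, -0.561, 0.231] pointing down, gripper open.
Joint ranges: [-3, 3], [-0.9, 2.11], [0.09, 2.58], [-1.31, 4.45], [0.11, 2.69], [-2.54, 2.54]. Speed limits (rad/s): [2.39, 2.39, 3.01, 3.14, 3.14, 3.14].

### API

Orientations are given as [roll, pitch, yaw] about the fixed x, y, z axes, in that order (R = Rz(yaw) Ry(pitch) Rx(roll)).
In Python, from plant import arm, imaging, job gives the robot as it stands. The module is installed in compiled form; this text tells all that it offers.
- The arm moves only by the tool move_arm, never from a script. Its argument "deltas" is a list of rows, each a list of 7 numbers: the finger opening in cm, from 0 to 8.54, then the shift along the tool's x, y, z in cm, then the turn, a rotation vector about the tool's x, y, z in units of 10 degrees (1.0 is 10 degrees). A call has 1 to 20 rows; each row shifts and turns the commanded pose from where the row before left it, along the tool's axes as they then stand; what a row does not reach is not made up. A row lasts 1/8 s, in which the tool goes at most 62.5 mm and 10.7 degrees, less where a joint would pass 70% of its speed; a pose out of reach is approached as far as the arm can. A call with a gripper value outside its range is refused whole. The fingers move at their own pace and stop on an object; "grip_force" is the grip in N (left out, the last holds). Time passes only in rows, so rows that do not move let the fingers close. It gives the time, the measured TCP pose, the force and the opening at its end, in the units of the state.
- arm.observe(): the state, without advancing time (a new reading comes with each control period).
- imaging.read_camera(name): name is "scene" or "top" or "wrist"; returns the picture (384x512x3 uint8, red, green, blue); there is no depth.
- imaging.get_calibration(name): a dict with "intrinsics" (3x3 intrinsics, pixels), "D" ([k1, k2, p1, p2, k3] as OpenCV has them; the pictures are not rectified), "R" (3x3) and "t" (3): a world point X has camera coordinates R X + t. Camera axes: x right, y down, z forward; pixel columns grow to the right and rows downward; lengths in m; the calibration is good to about 2 mm. A picture is of the moment at which its call begins: read the wrist's pose just before it. get_calibration takes no time and is no camera call; for the wrist camera it gives the pose at the moment of the call.
- job.close_job(): hands the job in, once; it reports no verdict.
The state is a dict: "clock": time; "joints": joint angles; "joint_vel": joint speeds; "joint_efforts": joint torques, N m; "tool_pos": TCP position; "ee_rot": TCP orientation; "contact_force": force on the tool from outside, world axes, zero at the start; "torque": the same for the moment, N m; "grip_width": finger opening in m.
Only numpy, scipy, OpenCV 4.12 (cv2) and the standard library are available. Lean on these libraries where they do the work, as an engineer would, in place of code of your own. Each camera call takes 0.05 s, during which the arm holds its last target. There are 200 camera calls.

## Working session

There is one attempt and no reset: what is moved stays moved. The work goes in short steps, Python scripts to look and compute and a tool call to move; the robot and the scene stay as the last step left them, time stands still between calls to the robot, and variables do not carry over. Pictures are saved under pics/ and viewed, about 8 in all and at most 12, crops included, and the job is handed in when it is done.

Besides the shell and the picture viewer there is one more tool, called after "Request:" as a command line: name --pt "numbers of a row" for each row, then --argument value for the rest. move_arm: Moves the arm, as the interface text tells. Its arguments: {"type":"object","properties":{"deltas":{"type":"array"},"grip_force":{"type":"number"}},"required":["deltas"]}

```bash
mkdir -p pics; cat > h.py <<'E'
import numpy as np, cv2
from plant import arm, imaging, job
from scipy.spatial.transform import Rotation as Ro
def snap(cam,name):
    c=imaging.get_calibration(cam); im=imaging.read_camera(cam)
    cv2.imwrite(f'pics/{name}.png',im[:,:,::-1]); return im,c
def ray(c,uv):
    p=cv2.undistortPoints(np.array([[uv]],float),np.array(c['intrinsics']),np.array(c['D']))[0,0]
    R=np.array(c['R']);t=np.array(c['t'])
    return -R.T@t, R.T@np.array([p[0],p[1],1])
def onz(c,uv,z):
    o,d=ray(c,uv); return o+d*(z-o[2])/d[2]
def proj(c,X):
    R=np.array(c['R']);t=np.array(c['t'])
    return cv2.projectPoints(np.atleast_2d(X).astype(float),cv2.Rodrigues(R)[0],t,np.array(c['intrinsics']),np.array(c['D']))[0][:,0]
E
python3 - <<'E'
from h import *
s=arm.observe(); print(s)
a,c1=snap('scene','s0'); b,c2=snap('top','t0')
for c in (c1,c2): print(-np.array(c['R']).T@np.array(c['t']), np.array(c['R']).round(2).tolist(),c['intrinsics'])
E
```

```text
{'clock': 0.0, 'joints': array([-1.13501877e+00,  4.23813867e-01,  1.63071075e+00, -5.01605683e-05,
        1.08855935e+00, -1.90072823e-02]), 'joint_vel': array([-0.00107862, -0.00156114, -0.0028449 , -0.00171703, -0.00013576,
       -0.00091642]), 'joint_efforts': array([-1.50827884e-03, -5.57388389e+01, -2.81744689e+01, -9.73183023e-05,
        7.29456558e-03, -1.56736729e-05]), 'tool_pos': array([ 0.27432027, -0.56097513,  0.23055436]), 'ee_rot': array([-3.14010076e+00,  1.60532808e-05,  4.54808144e-01]), 'contact_force': array([-0.23161919, -0.83301236,  0.07399468]), 'torque': array([-0.01870451, -0.01026731, -0.01856967]), 'grip_width': 0.08572604441406803}
[0.0038028  0.5873375  1.02167279] [[-0.78, -0.62, 0.0], [-0.46, 0.58, -0.67], [0.41, -0.52, -0.75]] [[381.56827322   0.         254.15654844]
 [  0.         381.56827322 194.61706591]
 [  0.           0.           1.        ]]
[ 0.38315924 -0.07230269  1.31960094] [[-0.02, -1.0, 0.01], [-0.99, 0.02, -0.12], [0.12, -0.01, -0.99]] [[451.59097638   0.         248.83668476]
 [  0.         451.59097638 187.82286932]
 [  0.           0.           1.        ]]
```

View pics/s0.png

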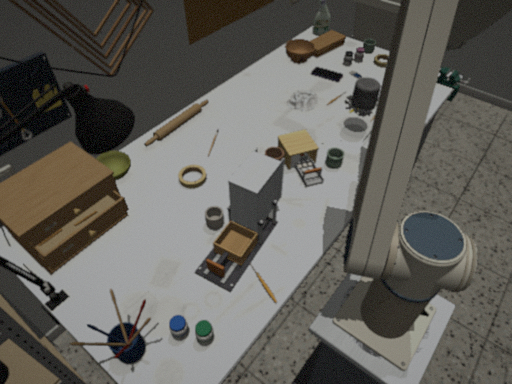

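View pics/t0.png

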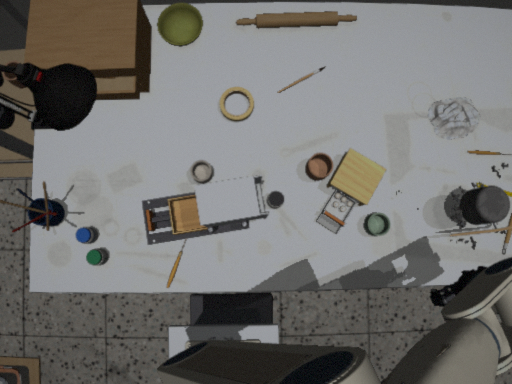

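The top view shows the stand at about (145..265, 180..240) px with its push plate at (155,220) and its mouth facing right (world -y). The bay is at (357,177) and the scoop pan at (336,210), nose to the lower left. The cups are at (202,172), (318,166) and (376,223), and the jar at (276,199). I'll take one enlarged crop for the corners.

```bash
python3 - <<'E'
import cv2
a=cv2.imread('pics/t0.png')[140:260,135:400]
cv2.imwrite('pics/t0c.png',cv2.convertScaleAbs(cv2.resize(a,None,fx=3,fy=3,interpolation=cv2.INTER_CUBIC),alpha=1.4))
E
```

```text
(no output)
```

View pics/t0c.png

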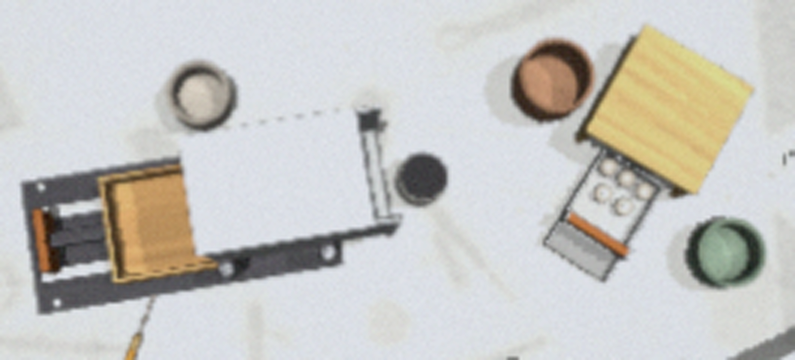

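```bash
cat > poses.py <<'E'
from h import *
c=imaging.get_calibration('top')
f=lambda u,v,z: onz(c,(u/3+135,v/3+140),z)
def fit(L,W):  # 2D rigid
    L=np.array(L,float)[:,:2];W=np.array(W)[:,:2]
    l=L-L.mean(0);w=W-W.mean(0)
    a=np.arctan2((l[:,0]*w[:,1]-l[:,1]*w[:,0]).sum(),(l*w).sum())
    R=np.array([[np.cos(a),-np.sin(a)],[np.sin(a),np.cos(a)]])
    t=W.mean(0)-R@L.mean(0); return a,t,(L@R.T+t-W)
E
python3 - <<'E'
from poses import *
p=lambda n,a,t,r: print(n,np.degrees(a).round(2),t.round(4),(r*1000).round(1).tolist())
p('stand',*fit([(.065,-.225),(-.065,-.225),(.065,.075)],[f(40,313,.008),f(22,183,.008),f(342,262,.008)]))
p('bay',*fit([(-.162,.06),(-.162,-.06),(-.043,-.06),(-.043,.06)][::1],[f(753,90,.08),f(648,25,.08),f(583,128,.08),f(692,192,.08)]))
p('scoop',*fit([(.055,-.035),(.055,.035),(.025,-.032),(.025,.032)],[f(545,243,.012),f(605,280,.012),f(568,216,.054),f(627,252,.054)]))
for n,u,v,z in [('jar',422,178,.068),('grey',202,95,.06),('brown',552,79,.08),('green',726,253,.057),('plate',44,240,.073),('boxcornerTL',100,178,.066),('boxcornerBL',116,282,.066)]: print(n,f(u,v,z).round(3))
E
```

```text
stand -171.32 [4.849e-01 2.000e-04] [[-0.7, 0.7], [1.0, 1.9], [-0.3, -2.6]]
bay 146.81 [ 0.4806 -0.333 ] [[0.7, -1.6], [3.0, 1.3], [0.2, 0.4], [-3.9, -0.1]]
scoop 147.42 [ 0.4737 -0.3356] [[-0.4, 1.5], [-1.0, -0.1], [0.4, -1.1], [1.0, -0.3]]
jar [ 0.507 -0.156  0.068]
grey [0.589 0.048 0.06 ]
brown [ 0.596 -0.279  0.08 ]
green [ 0.431 -0.443  0.057]
plate [0.454 0.194 0.073]
boxcornerTL [0.512 0.144 0.066]
boxcornerBL [0.415 0.129 0.066]
```

Request:
move_arm --pt "0 0 0 -5 0 0 0" --pt "0 0 0 -5 0 0 0" --pt "0 3.61 -4.56 0 0 0 0" --pt "0 3.61 -4.56 0 0 0 0" --pt "0 3.61 -4.56 0 0 0 0" --pt "0 3.61 -4.56 0 0 0 0" --pt "0 3.61 -4.56 0 0 0 0" --pt "0 3.61 -4.56 0 0 0 0" --pt "0 3.61 -4.56 0 0 0 0" --pt "0 3.61 -4.56 0 0 0 0" --pt "0 3.61 -4.56 0 0 0 0" --pt "0 3.61 -4.56 0 0 0 0" --pt "0 3.61 -4.56 0 0 0 0" --pt "0 3.61 -4.56 0 0 0 0" --pt "0 3.61 -4.56 0 0 0 0" --pt "0 3.61 -4.56 0 0 0 0" --pt "0 0 0 0 0 0 -1.03" --pt "0 0 0 0 0 0 -1.03" --pt "0 0 0 0 0 0 -1.03" --pt "0 0 0 0 0 0 -1.03"

```text
clock: 2.6
tool_pos: [0.4478, 0.2341, 0.3309]
ee_rot: [-3.141, 0.001, 1.18]
contact_force: [-0.5, -0.3, 0.3]
grip_width: 0.0003
```

Request:
move_arm --pt "0 0 0 0 0 0 -1.03" --pt "0 0 0 0 0 0 -1.03" --pt "0 0 0 0 0 0 -1.08" --pt "0 0 0 0 0 0 0"

```text
clock: 3.1
tool_pos: [0.4479, 0.2339, 0.331]
ee_rot: [-3.141, 0.0, 1.719]
contact_force: [-0.2, 0.6, -0.2]
grip_width: 0.0
```

```bash
cat >> h.py <<'E'
def to(x,y,z,yaw,roll=np.pi,pitch=0):
    s=arm.observe(); R=Ro.from_euler('xyz',s['ee_rot']); T=Ro.from_euler('xyz',[roll,pitch,np.radians(yaw)])
    d=R.inv().apply(np.array([x,y,z])-s['tool_pos'])*100
    print('t',round(float(s['clock']),2),'pos',s['tool_pos'].round(4),'rot',np.degrees(s['ee_rot']).round(2),'F',s['contact_force'].round(1),'w',round(float(s['grip_width']),4))
    print(' shift cm',d.round(2),'turn',(np.degrees((R.inv()*T).as_rotvec())/10).round(3))
E
python3 -c "
from h import *
to(.449,.2345,.045,98.7)"
```

```text
t 3.1 pos [0.4479 0.2339 0.331 ] rot [-1.7996e+02  1.0000e-02  9.8510e+01] F [-0.2  0.6 -0.2] w 0.0
 shift cm [ 0.05  0.13 28.6 ] turn [-0.004  0.001 -0.019]
```

Request:
move_arm --pt "0 0 0.13 5.5 0 0 -0.02" --pt "0 0 0 5.5 0 0 0" --pt "0 0 0 5.5 0 0 0" --pt "0 0 0 5.5 0 0 0" --pt "0 0 0 4.5 0 0 0" --pt "0 0 0 2.0 0 0 0" --pt "0 -1.0 0 0 0 0 0" --pt "0 -1.0 0 0 0 0 0" --pt "0 -1.0 0 0 0 0 0" --pt "0 -1.0 0 0 0 0 0" --pt "0 -1.0 0 0 0 0 0" --pt "0 -1.0 0 0 0 0 0" --pt "0 -1.0 0 0 0 0 0" --pt "0 -1.0 0 0 0 0 0" --pt "0 -1.0 0 0 0 0 0" --pt "0 -0.5 0 0 0 0 0"

```text
clock: 5.1
tool_pos: [0.464, 0.1397, 0.0463]
ee_rot: [-3.141, 0.0, 1.724]
contact_force: [-0.0, 1.6, 2.0]
grip_width: -0.0004
```

Request:
move_arm --pt "0 -0.4 0 0 0 0 0" --pt "0 -0.4 0 0 0 0 0" --pt "0 -0.2 0 0 0 0 0" --pt "0 -0.1 0 0 0 0 0"

```text
clock: 5.6
tool_pos: [0.4655, 0.1295, 0.0463]
ee_rot: [-3.141, 0.0, 1.724]
contact_force: [-0.4, 2.4, 0.5]
grip_width: -0.0
```

Request:
move_arm --pt "0 -0.2 0 0 0 0 0" --pt "0 -0.2 0 0 0 0 0" --pt "0 0 0 0 0 0 0"

```text
clock: 5.98
tool_pos: [0.4659, 0.1271, 0.0463]
ee_rot: [-3.142, -0.002, 1.723]
contact_force: [-3.0, 14.9, 0.7]
grip_width: 0.0002
```

Request:
move_arm --pt "0 -0.2 0 0 0 0 0" --pt "0 -0.1 0 0 0 0 0"

```text
clock: 6.22
tool_pos: [0.466, 0.1269, 0.0464]
ee_rot: [3.141, -0.006, 1.721]
contact_force: [-9.1, 43.9, 0.2]
grip_width: -0.0001
```

Request:
move_arm --pt "0 1.3 0 0 0 0 0" --pt "0 0 0 -5.5 0 0 0" --pt "0 0 0 -5.7 0 0 0" --pt "0 0 0 -5.7 0 0 0" --pt "0 0 0 -5.7 0 0 0" --pt "0 0 0 -5.7 0 0 0" --pt "5 -5.65 -1.01 0 0 0 0" --pt "5 -5.65 -1.01 0 0 0 0" --pt "5 -5.65 -1.01 0 0 0 0" --pt "5 -5.65 -1.01 0 0 0 0" --pt "5 -5.65 -1.01 0 0 0 0" --pt "5 -5.65 -1.01 0 0 0 0" --pt "5 -5.65 -1.01 0 0 0 0" --pt "5 -5.65 -1.01 0 0 0 0" --pt "5 0 0 3 0 0 1.03" --pt "5 0 0 4 0 0 1.03" --pt "5 0 0 4 0 0 1.03" --pt "5 0 0 3 0 0 1.03" --pt "5 0 0 0 0 0 0"

```text
clock: 8.6
tool_pos: [0.4524, -0.3226, 0.1871]
ee_rot: [-3.136, -0.0, 1.007]
contact_force: [-0.5, 0.3, 0.9]
grip_width: 0.0499
```

```bash
python3 - <<'E'
from h import *
to(.4527,-.3221,.19,57.4)
w,cw=snap('wrist','w1'); t,ct=snap('top','t1')
print(proj(cw,[[.4527,-.3221,.054]]))
a=cv2.resize(t[160:260,130:300],None,fx=3,fy=3)
b=np.zeros((384,512+510,3),np.uint8); b[:,:512]=w; b[:300,512:]=a
cv2.imwrite('pics/c1.png',cv2.resize(b[:,:,::-1],None,fx=.78,fy=.78))
E
```

```text
t 8.6 pos [ 0.4524 -0.3226  0.1871] rot [-1.7968e+02 -1.0000e-02  5.7690e+01] F [-0.5  0.3  0.9] w 0.0499
 shift cm [ 0.06  0.   -0.29] turn [-0.032 -0.001  0.029]
[[253.74905248 184.28976571]]
```

View pics/c1.png

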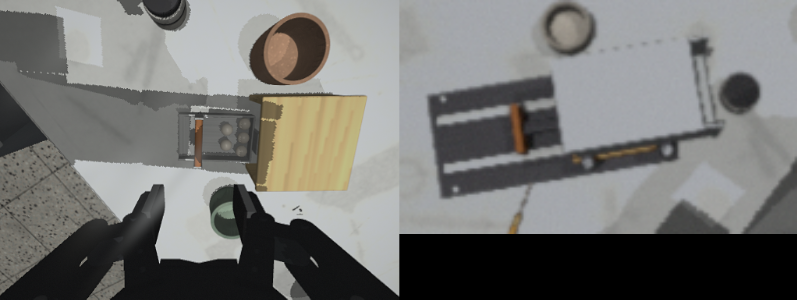

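Left half: the bail is at about (254,182) px in the wrist picture, within 2 px of the prediction, with five balls behind it. Right half: the box is home, with its plate at about (0.466, 0.115). Now I'll grip the bail.

Request:
move_arm --pt "5 0.06 0 5 0 0 0.03" --pt "5 0 0 5 0 0 0" --pt "5 0 0 3.5 0 0 0" --pt "5 0 0 2.0 0 0 0" --pt "5 0 0 0 0 0 0" --pt "0.5 0 0 0 0 0 0" --pt "0.5 0 0 0 0 0 0" --pt "0.5 0 0 0 0 0 0" --pt "0.5 0 0 0 0 0 0" --grip_force 70

```text
clock: 9.82
tool_pos: [0.4547, -0.3234, 0.0359]
ee_rot: [3.14, 0.0, 1.0]
contact_force: [-2.6, 1.1, 7.9]
grip_width: 0.0086
```

```bash
python3 -c "
from h import *
to(.335,-.2465,.031,57.4)"
```

```text
t 9.82 pos [ 0.4547 -0.3234  0.0359] rot [1.7993e+02 1.0000e-02 5.7300e+01] F [-2.6  1.1  7.9] w 0.0086
 shift cm [ 1.000e-02 -1.423e+01  4.700e-01] turn [ 0.007  0.001 -0.01 ]
```

Request:
move_arm --pt "3 0 0 0 0 0 0" --pt "3 0 0 0 0 0 0" --pt "3 0 0 0 0 0 0"

```text
clock: 10.2
tool_pos: [0.4545, -0.3232, 0.0344]
ee_rot: [3.141, 0.0, 1.0]
contact_force: [0.0, 0.3, -0.0]
grip_width: 0.0296
```

Request:
move_arm --pt "3 0 0.15 0.3 0 0 0" --pt "3 0 0 0.3 0 0 0" --pt "3 0 0 0 0 0 0"

```text
clock: 10.58
tool_pos: [0.4554, -0.3237, 0.0279]
ee_rot: [-3.141, -0.0, 1.0]
contact_force: [0.2, -0.3, -1.0]
grip_width: 0.0299
```

Request:
move_arm --pt "3 0 -0.3 0 0 0 0" --pt "0.5 0 0 0 0 0 0" --pt "0.5 0 0 0 0 0 0" --pt "0.5 0 0 0 0 0 0"

```text
clock: 11.08
tool_pos: [0.4531, -0.3223, 0.0285]
ee_rot: [-3.142, 0.0, 1.0]
contact_force: [-1.3, 0.7, 3.5]
grip_width: 0.0087
```

Request:
move_arm --pt "0.5 0 0 -0.4 0 0 0" --pt "0.5 0 0 -0.2 0 0 0" --pt "0.5 0 -0.5 0 0 0 0" --pt "0.5 0 -1.0 0 0 0 0"

```text
clock: 11.58
tool_pos: [0.4401, -0.3139, 0.0342]
ee_rot: [-3.142, 0.0, 1.0]
contact_force: [0.5, -0.9, -3.0]
grip_width: 0.0088
```

Request:
move_arm --pt "0.5 0 -1.5 0 0 0 0" --pt "0.5 0 -1.5 0 0 0 0" --pt "0.5 0 -1.5 0 0 0 0" --pt "0.5 0 -1.5 0 0 0 0" --pt "0.5 0 -1.5 0 0 0 0" --pt "0.5 0 -1.5 0 0 0 0" --pt "0.5 0 -1.5 0 0 0 0" --pt "0.5 0 -1.2 0 0 0 0" --pt "0.5 0 -0.8 0 0 0 0" --pt "0.5 0 0 0 0 0 0"

```text
clock: 12.82
tool_pos: [0.3349, -0.2464, 0.0343]
ee_rot: [-3.141, -0.0, 1.0]
contact_force: [0.6, -0.6, -1.5]
grip_width: 0.0087
```

```bash
python3 - <<'E'
from h import *
to(.335,-.2465,.028,57.4)
w,cw=snap('wrist','w2'); t,ct=snap('top','t2'); s,cs=snap('scene','s2')
a=cv2.resize(t[140:260,270:410],None,fx=3.2,fy=3.2); d=cv2.resize(s[120:220,270:370],None,fx=3.8,fy=3.8)
b=np.zeros((384,a.shape[1]+d.shape[1],3),np.uint8); b[:384,:a.shape[1]]=a[:384]; b[:380,a.shape[1]:]=d[:384]
cv2.imwrite('pics/c2.png',cv2.convertScaleAbs(b[:,:790,::-1],alpha=1.4))
E
```

```text
t 12.82 pos [ 0.3349 -0.2464  0.0343] rot [-179.98   -0.     57.29] F [ 0.6 -0.6 -1.5] w 0.0087
 shift cm [-0.    0.01  0.63] turn [-0.002 -0.    -0.011]
```

View pics/c2.png

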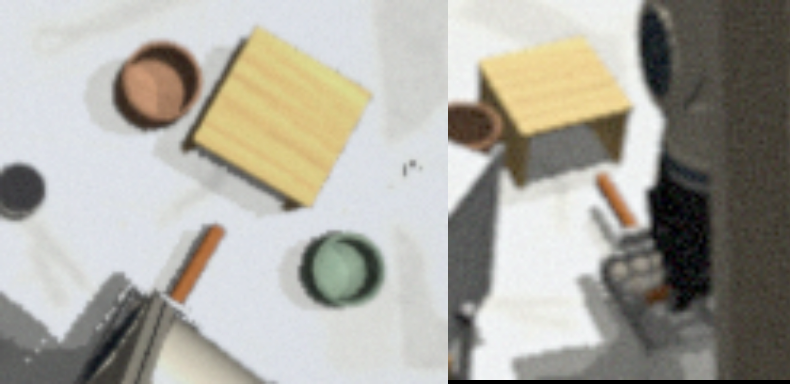

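The handle is clear of the bay and level, and the balls are in the pan. Next: set down, release, go over the handle.

Request:
move_arm --pt "0.5 0 0 0.3 0 0 0" --pt "0.5 0 0 0.25 0 0 0" --pt "0.5 0 0 0.05 0 0 0" --pt "0.5 0 0 0 0 0 0" --pt "3 0 0 0 0 0 0" --pt "3 0 0 0 0 0 0" --pt "3 0 0 0 0 0 0"

```text
clock: 13.85
tool_pos: [0.3354, -0.2467, 0.0283]
ee_rot: [3.141, 0.0, 1.0]
contact_force: [0.2, 0.3, -0.3]
grip_width: 0.0298
```

Request:
move_arm --pt "3 0 0 -1 0 0 0" --pt "3 0 0 -3 0 0 0" --pt "5 0 0 -5 0 0 0" --pt "5 0 0 -5 0 0 0" --pt "5 0 4 0 0 0 -1.0" --pt "5 0 0 0 0 0 -1.0" --pt "5 0 0 0 0 0 -1.0" --pt "5 0 0 0 0 0 -1.0" --pt "5 0 0 0 0 0 -1.0" --pt "5 0 0 0 0 0 -1.0" --pt "5 0 0 0 0 0 -1.0" --pt "5 0 0 0 0 0 -1.0" --pt "5 0 0 0 0 0 -1.0" --pt "5 -4 0 0 0 0 0" --pt "5 -4 0 0 0 0 0" --pt "5 0 0 0 0 0 0"

```text
clock: 15.85
tool_pos: [0.4384, -0.3129, 0.1692]
ee_rot: [-3.141, 0.003, 2.571]
contact_force: [-0.0, 0.1, -0.1]
grip_width: 0.0499
```

```bash
python3 - <<'E'
from h import *
to(.436,-.311,.15,147.4)
w,cw=snap('wrist','w3')
print(proj(cw,[[.356,-.26,.012],[.442,-.315,.048],[.335,-.2465,.054]]))
cv2.imwrite('pics/w3.png',w[:,:,::-1])
E
```

```text
t 15.85 pos [ 0.4384 -0.3129  0.1692] rot [-1.7999e+02  1.6000e-01  1.4731e+02] F [-0.   0.1 -0.1] w 0.0499
 shift cm [0.31 0.03 1.92] turn [-0.001  0.016 -0.009]
[[254.82843464  83.54344586]
 [254.94328837 190.86300889]
 [254.9712665   47.86571218]]
```

View pics/w3.png

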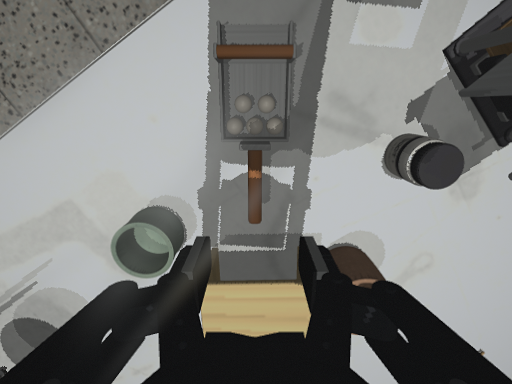

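The bail is at (255,50) px and the handle is centred at column 255, as predicted. All five balls are in the pan.

Request:
move_arm --pt "5 0.3 0 5 0 0 0" --pt "5 0 0 5 0 0 0" --pt "5 0 0 3.2 0 0 0" --pt "5 0 0 1.4 0 0 0" --pt "5 0 0 0.2 0 0 0" --pt "0.5 0 0 0 0 0 0" --pt "0.5 0 0 0 0 0 0" --pt "0.5 0 0 0 0 0 0" --pt "0.5 0 0 0 0 0 0" --grip_force 110

```text
clock: 17.02
tool_pos: [0.4347, -0.3105, 0.0216]
ee_rot: [-3.141, 0.002, 2.571]
contact_force: [1.4, 0.2, 6.7]
grip_width: 0.0117
```

Request:
move_arm --pt "0.5 0 0 -0.5 0 0 0" --pt "0.5 0 0 -1 0 0 0" --pt "0.5 0 0 -1 0 0 0" --pt "0.5 0 0 -1 0 0 0" --pt "0.5 0 0 0 0 0 0"

```text
clock: 17.65
tool_pos: [0.4343, -0.3102, 0.0564]
ee_rot: [-3.141, 0.002, 2.571]
contact_force: [-0.6, -0.5, -2.8]
grip_width: 0.0121
```

```bash
python3 - <<'E'
from h import *
print(arm.observe()['torque'])
to(.436,-.311,.36,98.7)
w,cw=snap('wrist','w4'); s,cs=snap('scene','s4')
d=cv2.resize(s[110:240,260:390],None,fx=3,fy=3)[:384]
cv2.imwrite('pics/c4.png',cv2.convertScaleAbs(cv2.resize(np.hstack([w,d])[:,:,::-1],None,fx=.85,fy=.85),alpha=1.4))
E
```

```text
[-0.09661402 -0.18417537 -0.00696445]
t 17.65 pos [ 0.4343 -0.3102  0.0564] rot [-1.7999e+02  1.1000e-01  1.4730e+02] F [-0.6 -0.5 -2.8] w 0.0121
 shift cm [-2.400e-01  2.000e-02 -3.036e+01] turn [4.00e-03 1.10e-02 4.86e+00]
```

View pics/c4.png

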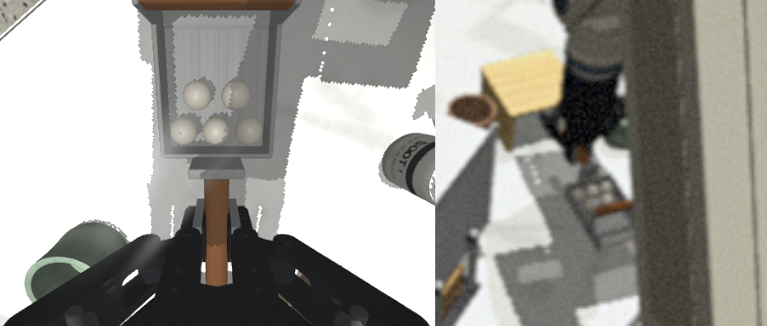

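Request:
move_arm --pt "0.5 0 0 -1.5 0 0 0" --pt "0.5 0 0 -3 0 0 0" --pt "0.5 0 0 -3 0 0 0" --pt "0.5 0 0 -3 0 0 0" --pt "0.5 0 0 -2.5 0 0 0" --pt "0.5 -0.8 0.57 -1.4 0 0 0" --pt "0.5 -1.6 1.14 0 0 0 0" --pt "0.5 -1.6 1.14 0 0 0 0" --pt "0.5 -1.6 1.14 0 0 0 0" --pt "0.5 -1.6 1.14 0 0 0 0" --pt "0.5 -0.8 0.57 0 0 0 0.46" --pt "0.5 0 0 0 0 0 0.7" --pt "0.5 0 0 0 0 0 0.7" --pt "0.5 0 0 0 0 0 0.7" --pt "0.5 0 0 0 0 0 0.7" --pt "0.5 0 0 0 0 0 0.7" --pt "0.5 0 0 0 0 0 0.6" --pt "0.5 0 0 0 0 0 0.3" --pt "0.5 0 0 0 0 0 0"

```text
clock: 20.12
tool_pos: [0.5324, -0.3049, 0.1988]
ee_rot: [-3.141, -0.0, 1.724]
contact_force: [-0.1, 0.6, -2.5]
grip_width: 0.0122
```

```bash
python3 - <<'E'
from h import *
to(.5316,-.305,.1625,98.7)
w,cw=snap('wrist','w5'); t,ct=snap('top','t5')
# level-scoop prediction of bail top & nose in wrist and mouth
yaw=np.radians(98.7); ex=np.array([np.cos(yaw),np.sin(yaw),0]); ey=np.array([-ex[1],ex[0],0]); s=arm.observe()
O=s['tool_pos']+ex*.094-np.array([0,0,.021])
q=lambda x,y,z:O+ex*x+ey*y+np.array([0,0,z])
print('bail ends L/R',proj(cw,[q(.025,.032,.054),q(.025,-.032,.054)]).round())
st=np.radians(-171.32);sx=np.array([np.cos(st),np.sin(st),0]);sy=np.array([-sx[1],sx[0],0]);S=np.array([.4849,.0002,0])
M=lambda x,y,z:S+sx*x+sy*y+np.array([0,0,z])
print('sill ends',proj(cw,[M(.044,.12,.125),M(-.044,.12,.125)]).round(), 'roof front',proj(ct,[M(.047,.102,.252),M(-.047,.102,.252),M(.047,.121,.125),M(-.047,.121,.125)]).round(1))
a=cv2.resize(t[160:280,200:360],None,fx=3.2,fy=3.2)
cv2.imwrite('pics/c5.png',cv2.convertScaleAbs(cv2.resize(np.hstack([w,a])[:,:,::-1],None,fx=.78,fy=.78),alpha=1.4))
E
```

```text
t 20.12 pos [ 0.5324 -0.3049  0.1988] rot [-1.7996e+02 -3.0000e-02  9.8750e+01] F [-0.1  0.6 -2.5] w 0.0122
 shift cm [ 0.   -0.08  3.63] turn [-0.004 -0.003  0.005]
bail ends L/R [[155. -27.]
 [348. -27.]]
sill ends [[182. -80.]
 [322. -80.]] roof front [[260.7 214.1]
 [253.9 175.4]
 [266.2 216.1]
 [260.1 181.5]]
```

View pics/c5.png

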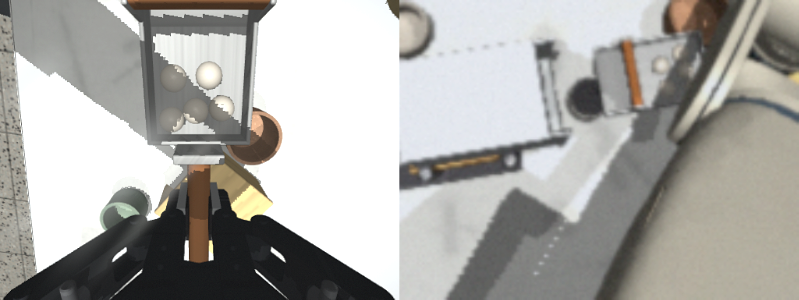

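```bash
cat > geo.py <<'E'
from h import *
yaw=np.radians(98.7); ex=np.array([np.cos(yaw),np.sin(yaw),0]); ey=np.array([-ex[1],ex[0],0]); ez=np.array([0,0,1.])
st=np.radians(-171.32);sx=np.array([np.cos(st),np.sin(st),0]);sy=np.array([-sx[1],sx[0],0]);S=np.array([.4849,.0002,0])
M=lambda x,y,z:S+sx*x+sy*y+ez*z
E
python3 - <<'E'
from geo import *
t=cv2.cvtColor(cv2.imread('pics/t5.png'),cv2.COLOR_BGR2HSV)[:,:,:]; w=cv2.cvtColor(cv2.imread('pics/w5.png'),cv2.COLOR_BGR2HSV)
def orange(h,x0,x1,y0,y1):
    m=((h[...,0]<16)&(h[...,1]>120)&(h[...,2]>50)); m2=np.zeros_like(m); m2[y0:y1,x0:x1]=m[y0:y1,x0:x1]
    v,u=np.nonzero(m2); return u,v
u,v=orange(t,276,296,165,210); print('top bail px',u.mean(),v.mean(),u.min(),u.max(),v.min(),v.max(),len(u))
u,v=orange(w,120,390,0,40); print('wrist bail',u.min(),u.max(),v.min(),v.max())
ct=imaging.get_calibration('top');cw=imaging.get_calibration('wrist')
s=arm.observe()
G=s['tool_pos']+ez*.019
for a in np.radians([0,2,4,6]):
    fx=ex*np.cos(a)-ez*np.sin(a); fz=ez*np.cos(a)+ex*np.sin(a)
    q=lambda x,y,z:G+fx*(x+.094)+ey*y+fz*(z-.040)
    print(np.degrees(a).round(),'bail top',proj(ct,[q(.025,0,.054)]).round(1),'wrist bail rear-bottom',proj(cw,[q(.02,.032,.04),q(.02,-.032,.04)]).round(),'rear rim',proj(cw,[q(-.055,.035,.024),q(-.055,-.035,.024)]).round())
for z in (.19,.18): 
    X=onz(ct,(u.mean() if 0 else 0,0),z)
E
```

```text
top bail px 292.51851851851853 188.2962962962963 289 295 177 201 81
wrist bail 164 345 0 10
0.0 bail top [[292.6 189.3]] wrist bail rear-bottom [[170.   5.]
 [336.   5.]] rear rim [[186. 182.]
 [320. 182.]]
2.0 bail top [[292.3 189.5]] wrist bail rear-bottom [[173.   9.]
 [333.   9.]] rear rim [[186. 183.]
 [320. 183.]]
4.0 bail top [[292.  189.7]] wrist bail rear-bottom [[176.  13.]
 [331.  13.]] rear rim [[187. 183.]
 [319. 183.]]
6.0 bail top [[291.8 189.9]] wrist bail rear-bottom [[178.  16.]
 [328.  17.]] rear rim [[188. 184.]
 [318. 184.]]
```

```bash
python3 - <<'E'
# planar: f forward (=tool x), u up ; tool z = down at 0 tilt; tilt a nose-down
import numpy as np
r=np.array([-.149,.0125]) # TCP rel nose underside (f,u)
rot=lambda a:np.array([[np.cos(a),np.sin(a)],[-np.sin(a),np.cos(a)]])
P=0;prev=None
A=np.radians([0,5,11,17,23,29,35,40,44])
for i,a in enumerate(A):
    p=rot(a)@r
    if i: 
        d=rot(A[i-1]).T@(p-prev); print(np.degrees(a).round(),'x %.2f z %.2f'%(d[0]*100,-d[1]*100),'turn',-(np.degrees(a-A[i-1])/10).round(2),'TCP f,u',p.round(3))
    prev=p
E
```

```text
5.0 x 0.17 z -1.29 turn -0.5 TCP f,u [-0.147  0.025]
11.0 x 0.21 z -1.55 turn -0.6 TCP f,u [-0.144  0.041]
17.0 x 0.21 z -1.55 turn -0.6 TCP f,u [-0.139  0.056]
23.0 x 0.21 z -1.55 turn -0.6 TCP f,u [-0.132  0.07 ]
29.0 x 0.21 z -1.55 turn -0.6 TCP f,u [-0.124  0.083]
35.0 x 0.21 z -1.55 turn -0.6 TCP f,u [-0.115  0.096]
40.0 x 0.17 z -1.29 turn -0.5 TCP f,u [-0.106  0.105]
44.0 x 0.12 z -1.04 turn -0.4 TCP f,u [-0.098  0.112]
```

Request:
move_arm --pt "0.5 0 -0.08 1 0 0 0" --pt "0.5 0 0 1.3 0 0 0" --pt "0.5 0.7 0 0.5 0 0 0" --pt "0.5 1.2 0 0 0 0 0" --pt "0.5 1.4 0 0 0 0 0" --pt "0.5 1.4 0 0 0 0 0" --pt "0.5 0.8 0 0 0 0 0" --pt "0.5 0.5 0 0 0 0 0" --pt "0.5 0 0 0 0 0 0"

```text
clock: 21.35
tool_pos: [0.5221, -0.2457, 0.1715]
ee_rot: [3.141, 0.0, 1.723]
contact_force: [1.0, 0.7, -2.6]
grip_width: 0.012
```

Request:
move_arm --pt "0.5 0.17 0 -1.29 0 -0.5 0" --pt "0.5 0.21 0 -1.55 0 -0.6 0" --pt "0.5 0.21 0 -1.55 0 -0.6 0" --pt "0.5 0.21 0 -1.55 0 -0.6 0" --pt "0.5 0 0 0 0 0 0"

```text
clock: 21.98
tool_pos: [0.5198, -0.2282, 0.229]
ee_rot: [3.141, 0.401, 1.725]
contact_force: [-0.5, -0.6, -3.1]
grip_width: 0.012
```

```bash
python3 - <<'E'
from geo import *
s=arm.observe(); R=Ro.from_euler('xyz',s['ee_rot']).as_matrix(); z=R[:,2]
print('tilt',np.degrees(np.arccos(-z[2])),'joints',s['joints'].round(2),'F',s['contact_force'].round(1))
n=s['tool_pos']+R@[.149,0,.0125]; d=n-S; print('nose stand',(d@sx).round(4),(d@sy).round(4),d[2].round(4))
E
```

```text
tilt 22.999720904590696 joints [-0.24  0.3   1.9  -0.5   0.85 -0.08] F [-0.5 -0.6 -3.1]
nose stand 0.0003 0.0988 0.1593
```

Request:
move_arm --pt "0.5 0.21 0 -1.55 0 -0.6 0" --pt "0.5 0.21 0 -1.55 0 -0.6 0" --pt "0.5 0.17 0 -1.29 0 -0.5 0" --pt "0.5 0.12 0 -1.04 0 -0.4 0" --pt "0.5 0 0 0 0 0 0" --pt "0.5 0 0 0 0 0 0" --pt "0.5 0 0 0 0 0 0" --pt "0.5 0 0 0 0 0 0" --pt "0.5 0 0 0 0 0 0" --pt "0.5 0 0 0 0 0 0" --pt "0.5 0 0 0 0 0 0" --pt "0.5 0 0 0 0 0 0"

```text
clock: 23.48
tool_pos: [0.5144, -0.196, 0.2713]
ee_rot: [-3.142, 0.768, 1.723]
contact_force: [-0.4, 0.0, -2.4]
grip_width: 0.0124
```

```bash
python3 - <<'E'
from geo import *
s=arm.observe(); R=Ro.from_euler('xyz',s['ee_rot']).as_matrix(); z=R[:,2]
print('tilt',np.degrees(np.arccos(-z[2])),'joints',s['joints'].round(2),'F',s['contact_force'].round(1))
n=s['tool_pos']+R@[.149,0,.0125]; d=n-S; print('nose stand',(d@sx).round(4),(d@sy).round(4),d[2].round(4))
w,_=snap('wrist','w6'); t,_=snap('top','t6')
a=cv2.resize(t[160:280,200:360],None,fx=3.2,fy=3.2)
cv2.imwrite('pics/c6.png',cv2.convertScaleAbs(cv2.resize(np.hstack([w,a])[:,:,::-1],None,fx=.78,fy=.78),alpha=1.4))
E
```

```text
tilt 43.99819364764329 joints [-0.    0.28  1.97 -0.95  1.    0.43] F [-0.4  0.  -2.4]
nose stand 0.0005 0.0999 0.1588
```

View pics/c6.png

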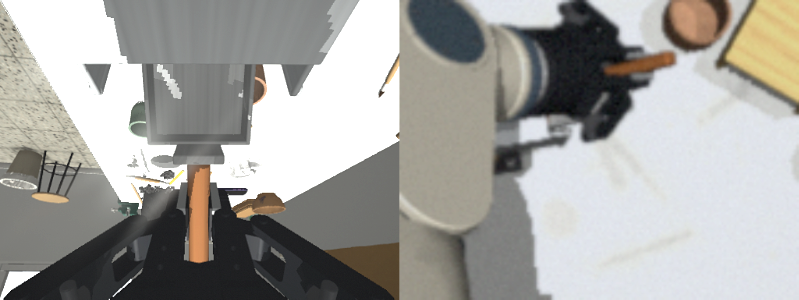

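Request:
move_arm --pt "0.5 0 0 0 0 0 0" --pt "0.5 0 0 0 0 0 0" --pt "0.5 -0.03 0 2.09 0 0.8 0" --pt "0.5 -0.03 0 2.09 0 0.8 0" --pt "0.5 -0.03 0 2.09 0 0.8 0" --pt "0.5 -0.03 0 2.09 0 0.8 0" --pt "0.5 -0.03 0 2.09 0 0.8 0" --pt "0.5 -0.05 0 1.05 0 0.4 0" --pt "0.5 -1 0 0 0 0 0" --pt "0.5 -2 0 0 0 0 0" --pt "0.5 -2 0 0 0 0 0" --pt "0.5 -2 0 0 0 0 0" --pt "0.5 -1.5 0 -1 0 0 0" --pt "0.5 0 0 -1.5 0 0 0"

```text
clock: 25.32
tool_pos: [0.5349, -0.3313, 0.1967]
ee_rot: [-3.142, 0.0, 1.721]
contact_force: [0.9, -0.6, -2.2]
grip_width: 0.0123
```

```bash
python3 - <<'E'
from geo import *
to(.5316,-.305,.20,98.7)
w,_=snap('wrist','w7'); s,cs=snap('scene','s7'); t,_=snap('top','t7')
a=cv2.resize(t[150:260,130:300],(512,331)); d=cv2.resize(s[150:290,170:310],(384,384))
b=np.zeros((384,384+512,3),np.uint8);b[:,:384]=d;b[:331,384:]=a
b=np.vstack([b,np.zeros((288,896,3),np.uint8)]); b[384:,:384]=cv2.resize(w,(384,288))
cv2.imwrite('pics/c7.png',cv2.convertScaleAbs(cv2.resize(b[:,:,::-1],None,fx=.85,fy=.85),alpha=1.4))
E
```

```text
t 25.32 pos [ 0.5349 -0.3313  0.1967] rot [-180.      0.     98.63] F [ 0.9 -0.6 -2.2] w 0.0123
 shift cm [ 2.65  0.06 -0.33] turn [-0.     0.    -0.007]
```

View pics/c7.png

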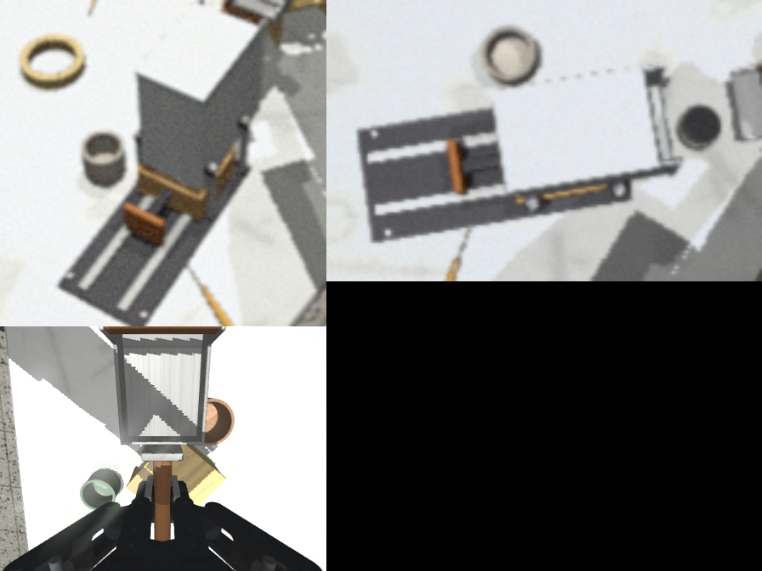

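The wrist view shows the pan empty. The box is home and the cups and jar are unmoved. Next I'll set the scoop down where it stood before.

Request:
move_arm --pt "0.5 0 0 0 0 0 -0.97" --pt "0.5 0 0 0 0 0 -0.97" --pt "0.5 0 0 0 0 0 -0.97" --pt "0.5 0 0 0 0 0 -0.97" --pt "0.5 0 0 0 0 0 -0.97" --pt "0.5 3.2 -1.2 0 0 0 0" --pt "0.5 3.2 -1.2 0 0 0 0" --pt "0.5 3.2 -1.2 0 0 0 0" --pt "0.5 0 0 4 0 0 0" --pt "0.5 0 0 4 0 0 0" --pt "0.5 0 0 4 0 0 0" --pt "0.5 0 0 3 0 0 0" --pt "0.5 0 0 1 0 0 0" --pt "0.5 0 0 0.4 0 0 0" --pt "0.5 0 0 0 0 0 0"

```text
clock: 27.35
tool_pos: [0.4353, -0.3086, 0.0329]
ee_rot: [-3.142, 0.001, 2.569]
contact_force: [-0.6, 0.2, -2.5]
grip_width: 0.0124
```

```bash
python3 -c "
from h import *
to(.434,-.310,.0217,147.3)"
```

```text
t 27.35 pos [ 0.4353 -0.3086  0.0329] rot [-1.8000e+02  8.0000e-02  1.4721e+02] F [-0.6  0.2 -2.5] w 0.0124
 shift cm [ 0.04 -0.18  1.12] turn [-0.     0.008 -0.009]
```

Request:
move_arm --pt "0.5 0 0 0.5 0 0 0" --pt "0.5 0 0 0.3 0 0 0" --pt "0.5 0 0 0.2 0 0 0" --pt "0.5 0 0 0.1 0 0 0" --pt "0.5 0 0 0 0 0 0"

```text
clock: 27.98
tool_pos: [0.435, -0.3086, 0.0216]
ee_rot: [-3.142, 0.0, 2.569]
contact_force: [-0.9, 0.5, 5.0]
grip_width: 0.0119
```

Request:
move_arm --pt "2 0 0 0 0 0 0" --pt "4 0 0 0 0 0 0" --pt "5 0 0 0 0 0 0" --pt "5 0 0 0 0 0 0" --pt "5 0 0 -1 0 0 0" --pt "5 0 0 -4 0 0 0" --pt "5 0 0 -5 0 0 0" --pt "5 0 0 -6 0 0 0" --pt "5 -6 0 -4 0 0 0" --pt "5 -6 0 0 0 0 0" --pt "5 0 0 0 0 0 0" --pt "5 0 0 0 0 0 0"

```text
clock: 29.48
tool_pos: [0.5281, -0.3685, 0.2154]
ee_rot: [3.142, -0.002, 2.569]
contact_force: [-0.1, -0.3, -0.9]
grip_width: 0.0503
```

```bash
python3 - <<'E'
from geo import *
to(.434,-.310,.2,147.3)
w,_=snap('wrist','w8'); s,cs=snap('scene','s8'); t,_=snap('top','t8')
a=cv2.resize(t[140:260,135:400],None,fx=3,fy=3); d=cv2.resize(s[120:240,180:380],(400,240)); 
b=np.vstack([a,np.zeros((240,795,3),np.uint8)]);b[360:,:400]=d;b[360:,400:720]=cv2.resize(w,(320,240))
cv2.imwrite('pics/c8.png',cv2.convertScaleAbs(b[:,:,::-1],alpha=1.4))
E
```

```text
t 29.48 pos [ 0.5281 -0.3685  0.2154] rot [ 1.800e+02 -9.000e-02  1.472e+02] F [-0.1 -0.3 -0.9] w 0.0503
 shift cm [11.08 -0.18  1.56] turn [ 0.    -0.009 -0.01 ]
```

View pics/c8.png

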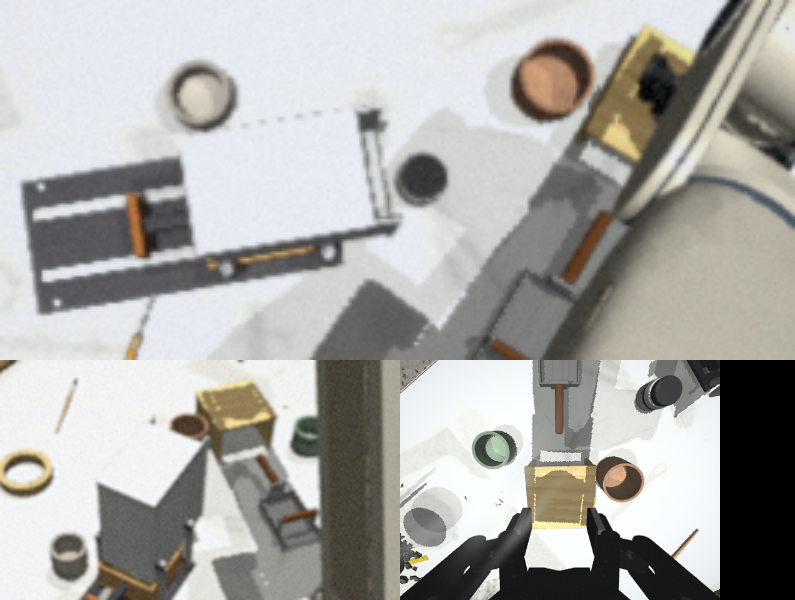

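```bash
python3 -c "
from poses import *
for n,u,v,z in [('jar',422,178,.068),('grey',202,95,.06),('brown',552,79,.08),('plate',137,225,.073)]: print(n,f(u,v,z).round(3))
a=np.radians(-171.32); p=f(137,225,.073)-[.4849,.0002,0]; print('plate stand y',p@[-np.sin(a),np.cos(a),0])
print(job.close_job())"
```

```text
jar [ 0.507 -0.156  0.068]
grey [0.589 0.048 0.06 ]
brown [ 0.596 -0.279  0.08 ]
plate [0.467 0.108 0.073]
plate stand y -0.10910521831464833
the job is handed in; nothing more can be done
None
```

I carried out the whole job in the order asked and handed it in at about 29.6 s. I never saw the balls in the box, because the hood hides the chute and the box.

- **Box:** I pushed it until it met the stop. The push force rose sharply to 44 N on the fingertips, above the 40 N figure that is set for the arm and gripper body. In the last pictures the push plate measures stand y −109 mm, against −110 mm when home.
- **Scoop drawn out:** I gripped it by the bail, drew it 140 mm out of the bay lifted about 6 mm, set it down level and let go. The first bail grip sat too high, so I opened and took it again lower before drawing it out.
- **Pour:** I took it by the handle and tipped it 44° with the nose about 20 mm inside the mouth. Afterwards the wrist view showed an empty pan, and the measured weight fell by roughly what five balls weigh. No stray balls were visible.
- **Finish:** The empty scoop looks level on the table, let go, with the arm clear of it. The cups and the jar appear where they were, judged by eye in the last picture.

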